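Fit the lens collar to the sensor test head and hold it home

TASK

Pick up the knurled lens collar and set it, mouth down, over the upright spigot of the sensor test head; turn it until the keyways hidden in its bore drop over the spigot's four pins, then push it fully home against the spring seat. The seat pushes the collar back up when let go, so finish while still holding the collar pressed fully home. Leave the screwdriver, mouse and terminal block where they are.

Things in the scene. Friction and masses are not known exactly. Their poses are not given: they have to be found in the camera images.
- collar_mid (a point): The loose lens collar: a dark steel cup with a knurled side, 52 mm in diameter (fine ribs, look only, stand 1 mm proud), 40 mm high, about 150 g, standing on the table mouth down, a glass disc in its closed top. This point is its centre, 20 mm above its mouth; z is its axis, up.
- collar_mouth (a point): Centre of the collar's mouth, its underside. The blind bore is 32.8 mm across and 24 mm deep. Four equal keyways (two pairs, at 0, 60, 180 and 240 degrees) run from the mouth 12 mm up inside the bore wall, each about 9.4 mm wide and reaching out to radius 22 mm. They cannot be seen from outside and their angle is not marked.
- head_face (a point): The sensor test head: a grey box 100 x 90 mm with a green board on top, fixed to the table, its flat top 30 mm above the table. This point is the centre of that top face, on the axis of the upright steel spigot; z is up. Collar centre above this point: resting unaligned on the pins 36 mm; dropped on to the spring seat 30 mm; fully home 26 mm.
- spigot_top (a point): Centre of the spigot's top, 28 mm above head_face. The spigot is 30 mm in diameter, its upper 4 mm tapered to 22 mm. It enters the collar's bore.
- pin_level (a point): Point on the spigot's axis level with the upper sides of its four radial pins, 16 mm above head_face. The pins are 5 x 5 mm bars out to radius 21 mm, spaced like the keyways; their angle differs every time, whatever the box's yaw. An unaligned collar rests level on them; within 7 degrees of a match it can drop 6 mm to the seat. Turning either way meets a match within half a turn.
- seat (a joint): Downward travel in m of the spring seat, a flat aluminium ring (33 mm inside, 52 mm outside diameter) around the foot of the spigot under the pins: 0 at rest (its top 10 mm above head_face), 0.004 pressed fully down to its stop (the collar fully home). It pushes up with 6 N at rest and 12 N fully down, and springs back.
- driver_grip (a point): Bystander: a screwdriver 150 mm long with a black handle lying on the table; this point is in the middle of its handle.
- mouse_mid (a point): Bystander: a black computer mouse with a wheel, 100 x 60 mm and 30 mm high; this point is its centre, half-way up.
- terminal_mid (a point): Bystander: a black terminal block with four screw heads, 50 x 22 x 16 mm; this point is its centre.
There are look-alikes about, which are no part of the job. There is more than one size of the part that bears head_face; the job needs the largest.

How it is judged (in metres and radians):
On the way, in this order (a step that is already met when the one before it is completed fails the run):
1. the collar is set level over the spigot, on the pins or lower (horizontal distance between collar_mid and head_face below 0.004 m and z of collar_mid in the frame of head_face below 0.039 m and angle between collar_mid's own z axis and vertical below 0.15 rad), for 0.1 s.
2. the collar has dropped over the pins and is pushed home (value of joint seat above 0.003 m and z of collar_mid in the frame of head_face below 0.0275 m and contact force between collar and seat above 4 N), for 0.2 s.
At the end, for the whole second after the job is handed in: Through the last second the fingers hold or press the collar (over 2 N) and it is home: upright within 0.08 rad, within 3 mm of the spigot's axis, its centre less than 27.5 mm above the head's top face, the spring seat pressed down more than 3 of its 4 mm by the collar, and the collar still (all of step 2 and horizontal distance between collar_mid and head_face below 0.003 m and angle between collar_mid's own z axis and vertical below 0.08 rad and contact force between the fingers and collar above 2 N and linear speed of collar below 0.02 m/s); the arm keeps its last pose, push and grip.
It fails at once if a bystander is moved more than 30 mm (distance of any of driver_grip, mouse_mid, terminal_mid from where it was at the start of the episode above 0.03 m).
It also fails if it takes over 72 s, if anything falls off the work surface, if the arm or the gripper's body presses on something with over 40 N, if the wrist force passes 120 N, or if a joint passes its speed limit or range.

ROBOT

A 6-joint arm with a two-finger parallel gripper is mounted at the origin on the work surface. World frame = base frame: x ahead of the robot, y to its left, z up, the work surface at z = 0. Lengths are in mm, angles in rad, forces in N, time in s.
With the tool pointing down it reaches from about 275 to 1000 mm from the base axis. Payload 8.4 kg.
Tool frame: the origin (TCP) lies midway between the tips of the shut fingers; the grasp point (between the pads) lies 19 mm behind it; z points along the fingers, y is the direction in which the jaws open and shut (so a half turn about z gives the same grasp; the last joint's range is limited). The gripper opens to 85 mm and grips with 20 to 120 N. Pads are 22 mm wide; open, the fingers measure 114 mm over their backs; the gripper's body (76 mm by 85 mm) begins 54 mm behind the grasp point. The pads swing forward as they close: fully open they stand 13 mm farther back than shut.
Start: joints at [1.282, 0.353, 1.633, -0, 1.155, -0.002], TCP at [176.801, 599.474, 231.281] pointing down, gripper open.
Joint ranges: [-2.63, 2.63], [-0.92, 2.1], [0.06, 2.66], [-1.3, 4.44], [0, 2.69], [-3.02, 3.02]. Speed limits (rad/s): [2.22, 2.22, 2.79, 3.14, 3.14, 3.14].

INTERFACE

Orientations are given as [roll, pitch, yaw] about the fixed x, y, z axes, in that order (R = Rz(yaw) Ry(pitch) Rx(roll)).
In Python, from plant import arm, vision gives the robot as it stands.
- The arm moves only by the tool drive_tool, never from a script. Its argument "targets" is a list that holds one entry, the list of rows, each a list of 5 numbers: the closure, from 0 (fully open) to 1 (shut), then the shift along the tool's x, y, z in m, then the turn about the tool's z in rad. A call has 1 to 12 rows; each row shifts and turns the pose as measured when the row begins, along the tool's axes as they then stand; what a row does not reach is not made up. A row lasts 1/8 s, in which the tool goes at most 62.5 mm and 10.7 degrees, less where a joint would pass 70% of its speed; a pose out of reach is approached as far as the arm can. A call is refused whole if a number of a shift passes 0.0625 or a number of a turn 0.188, either way. A call with a gripper value outside its range is refused whole. The fingers move at their own pace and stop on an object; the grip force is fixed at half the most. Time passes only in rows, so rows that do not move let the fingers close. It gives the time, the measured TCP pose, the force and the opening at its end, in the units of the state.
- arm.sense(): the state, without advancing time (a new reading comes with each control period).
- vision.capture(name): name is "scene" or "side" or "wrist"; returns a dict with "pixels" (400x640x3 uint8, blue, green, red), "K" (3x3 intrinsics, pixels), "eye" and "orientation" of the camera in the world. Camera axes: x right, y down, z forward; pixel columns grow to the right and rows downward; lengths in mm; the calibration is good to about 2 mm. A picture is of the moment at which its call begins. There is no depth.
- arm.close_job(): hands the job in, once; it reports no verdict.
The state is a dict: "clock": time; "joints": joint angles; "joint_velocities": joint speeds; "tau": joint torques, N m; "ee_pos": TCP position; "tool_rot": TCP orientation; "ft_force": force on the tool from outside, world axes, zero at the start; "torque": the same for the moment, N m; "width": opening from 0.0 (shut) to 1.0 (fully open).
Only numpy, scipy, OpenCV 4.12 (cv2) and the standard library are available. Lean on these libraries where they do the work, as an engineer would, in place of code of your own. Each camera call takes 0.05 s, during which the arm holds its last target. There are 200 camera calls.

## Working session

There is one attempt and no reset: what is moved stays moved. The work goes in short steps, Python scripts to look and compute and a tool call to move; the robot and the scene stay as the last step left them, time stands still between calls to the robot, and variables do not carry over. Pictures are saved under pics/ and viewed, about 8 in all and at most 12, crops included, and the job is handed in when it is done.

Besides the shell and the picture viewer there is one more tool, called after "Emit:" as a command line: name --argument value ..., lists and objects as JSON in quotes. drive_tool: Moves the arm, as the interface text tells. Its arguments: {"type":"object","properties":{"targets":{"type":"array","items":{"type":"array","items":{"type":"array","items":{"type":"number"}}}}},"required":["targets"]}

```bash
mkdir -p pics
cat > h.py <<'E'
import numpy as np, cv2
from scipy.spatial.transform import Rotation as Rn
from plant import arm, vision
def cap(n,f=None):
    c=vision.capture(n)
    if f: cv2.imwrite('pics/'+f,c['pixels'])
    return c
def rot(c):
    o=np.array(c['orientation'],float)
    return o if o.shape==(3,3) else Rn.from_euler('xyz',o).as_matrix()
def onplane(c,uv,z):
    d=rot(c)@np.linalg.inv(np.array(c['K']))@np.array([uv[0],uv[1],1.]); e=np.array(c['eye'],float)
    return e+d*(z-e[2])/d[2]
def proj(c,p):
    q=np.array(c['K'])@rot(c).T@(np.array(p,float)-np.array(c['eye']));return q[:2]/q[2]
E
python3 - <<'E'
from h import *
import pickle
cs={n:cap(n,n+'0.png') for n in('scene','side','wrist')}
pickle.dump(cs,open('c0.pkl','wb'))
for n,c in cs.items(): print(n,c['eye'],c['orientation'],np.array(c['K']).tolist())
print(arm.sense())
E
```

```text
scene [1384.33662094 -363.56157988  690.03329542] [-2.16599019  0.00245592  1.14951279] [[506.5393739864347, 0.0, 304.9661630781617], [0.0, 506.5393739864347, 197.13083618664268], [0.0, 0.0, 1.0]]
side [ 349.91979003 -573.90816211  665.58175882] [-2.3246118  -0.017437   -0.33982053] [[384.6364177647856, 0.0, 320.29888620243673], [0.0, 384.6364177647856, 198.80253036800312], [0.0, 0.0, 1.0]]
wrist [107.65654206 620.15116281 372.63413441] [2.85128568e+00 7.97744082e-04 1.28377857e+00] [[293.2421787669365, 0.0, 318.95878355299067], [0.0, 293.2421787669365, 202.51331656279814], [0.0, 0.0, 1.0]]
{'clock': 0.15, 'joints': array([ 1.28159396e+00,  3.53497290e-01,  1.63395069e+00, -5.70399574e-06,
        1.15521718e+00, -2.42104314e-03]), 'joint_velocities': array([-8.30259588e-05, -2.26410718e-03, -1.76675978e-03, -1.36754990e-04,
        8.68431837e-04,  5.79589244e-04]), 'tau': array([ 4.43528870e-04, -6.05633283e+01, -3.42339778e+01,  1.02746164e-04,
        6.15243393e-03,  8.60331006e-07]), 'ee_pos': array([176.70231405, 599.12228471, 230.73440458]), 'tool_rot': array([-3.14052015e+00,  2.61943910e-06,  2.85481364e+00]), 'ft_force': array([-0.11449979, -0.47920254, -0.0897352 ]), 'torque': array([-0.04823423, -0.03153164, -0.01572518]), 'width': 0.9994971638769944}
```

View pics/scene0.png

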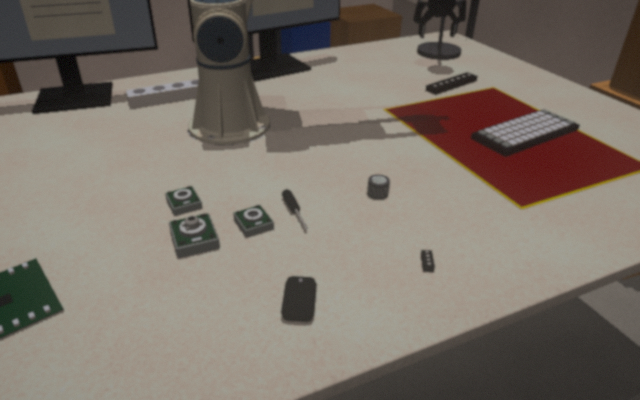

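View pics/side0.png

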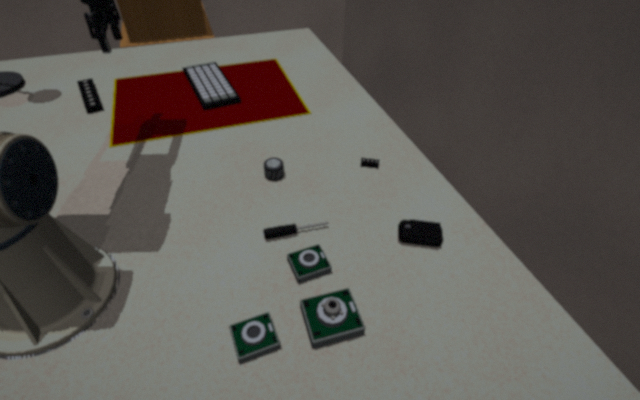

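The scene view shows these objects:
- **Collar:** the only knurled cup is at scene (378,186) / side (274,168).
- **Head candidates:** scene (183,199), (253,220) and (193,232); in the side view (255,337), (310,263) and (333,315).
- **Choice:** the largest, and the only one with a spigot, is scene (193,232) / side (333,315).

I'll triangulate these two and check them in one crop.

```bash
cat >> h.py <<'E'
def tri(c1,u1,c2,u2):
    A=np.zeros((3,3));b=np.zeros(3)
    for c,u in((c1,u1),(c2,u2)):
        d=rot(c)@np.linalg.inv(np.array(c['K']))@np.array([u[0],u[1],1.]);d/=np.linalg.norm(d)
        P=np.eye(3)-np.outer(d,d);A+=P;b+=P@np.array(c['eye'],float)
    return np.linalg.solve(A,b)
E
python3 - <<'E'
from h import *
import pickle
cs=pickle.load(open('c0.pkl','rb'));s,d=cs['scene'],cs['side']
print('collar',tri(s,(378,186),d,(274,168)))
print('head',tri(s,(193,226),d,(333,307)))
for n,u in(('h1',((183,192),(255,331))),('h2',((253,214),(310,258)))): print(n,tri(s,u[0],d,u[1]))
print('driver',tri(s,(291,200),d,(281,232)),'mouse',tri(s,(299,300),d,(421,233)),'term',tri(s,(428,261),d,(370,163)))
a=cv2.resize(s['pixels'][150:270,150:410],None,fx=3,fy=3,interpolation=2)
b=cv2.resize(d['pixels'][230:370,215:385],None,fx=1.6,fy=1.6)
cv2.imwrite('pics/crop1.png',cv2.resize(np.vstack([a,cv2.copyMakeBorder(b,0,0,0,a.shape[1]-b.shape[1],0)]),None,fx=1,fy=1))
E
```

```text
collar [511.94163881 220.3269412   21.92884807]
head [ 508.13010683 -230.97173696   39.98856438]
h1 [ 362.97070645 -222.97577048   33.35963514]
h2 [506.37858826 -99.06129522  28.44346302]
driver [471.1828793    5.91184073  12.89706705] mouse [ 772.56618594 -102.58010641   12.31468112] term [775.82591156 180.21509433   5.65891214]
```

View pics/crop1.png

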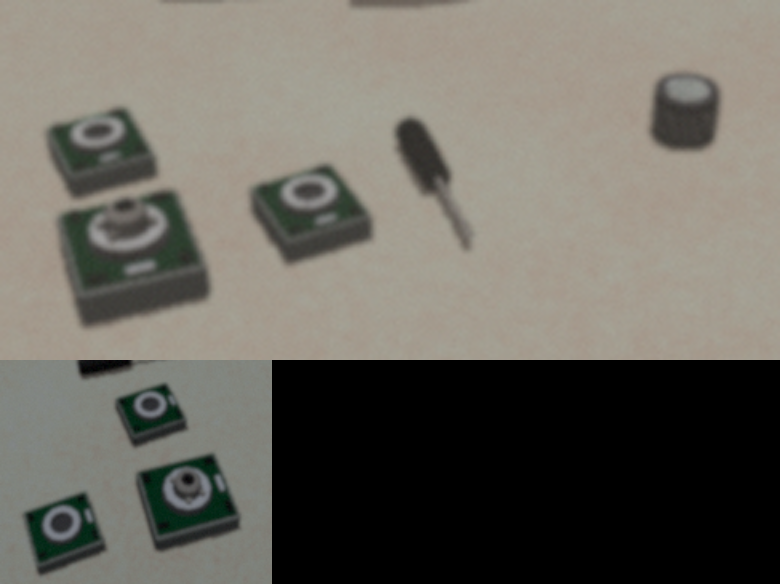

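The crop confirms both choices: the knurled cup with a glass top (collar), and the largest green-topped box with the spigot. I'll move above the collar now.

Emit:
drive_tool --targets '[[[0, -0.039, -0.0245, 0, 0], [0, -0.039, -0.0245, 0, 0], [0, -0.039, -0.0245, 0, 0], [0, -0.039, -0.0245, 0, 0], [0, -0.039, -0.0245, 0, 0], [0, -0.039, -0.0245, 0, 0], [0, -0.039, -0.0245, 0, 0], [0, -0.039, -0.0245, 0, 0], [0, -0.039, -0.0245, 0, 0], [0, -0.039, -0.0245, 0, 0], [0, -0.039, -0.0245, 0, 0], [0, 0, 0, 0, 0]]]'

```text
clock: 1.65
ee_pos: [521.3, 207.3, 228.8]
tool_rot: [-3.139, -0.001, 2.857]
ft_force: [-0.1, 0.6, -0.6]
width: 0.994
```

Run:
```python
from h import *
c=cap('wrist','w1.png'); print(c['eye'],c['orientation'],proj(c,(512,220,40)),proj(c,(512,220,0)),arm.sense()['joints'])
```

```text
[452.38128686 228.35541373 370.8586029 ] [2.85184506e+00 2.26204523e-03 1.28607919e+00] [327.27628514 169.64741824] [326.4913786  164.03125268] [ 3.78814729e-01  2.57156869e-01  1.77400646e+00 -1.29674163e-03
  1.11323832e+00 -9.07596493e-01]
```

View pics/w1.png

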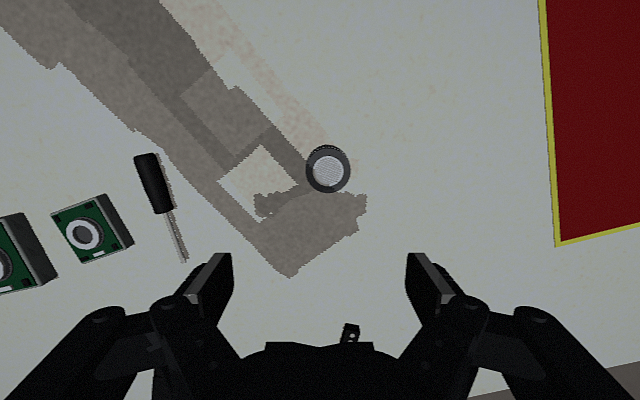

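The collar's glass is at (328,170), which matches the prediction (327,170). Next I correct the offset and descend.

Emit:
drive_tool --targets '[[[0, 0.0122, 0.0097, 0, 0], [0, 0, 0, 0.03, 0], [0, 0, 0, 0.04, 0], [0, 0, 0, 0.04, 0], [0, 0, 0, 0.04, 0], [0, 0, 0, 0.03, 0], [0, 0, 0, 0.01, 0], [0, 0, 0, 0, 0]]]'

```text
clock: 2.7
ee_pos: [501.5, 234.7, 35.6]
tool_rot: [3.141, -0.002, 2.869]
ft_force: [0.0, 0.1, -0.0]
width: 1.001
```

Emit:
drive_tool --targets '[[[0, -0.0072, -0.0056, 0, 0], [0, -0.0072, -0.0056, 0, 0], [0, 0, 0, 0, 0], [0, 0, 0, 0, 0]]]'

```text
clock: 3.2
ee_pos: [515.4, 220.2, 39.2]
tool_rot: [3.137, 0.002, 2.869]
ft_force: [-0.2, -0.6, -0.4]
width: 0.999
```

Emit:
drive_tool --targets '[[[0, 0.003, -0.001, 0.01, 0], [0, 0, 0, 0.01, 0], [0, 0, 0, 0.01, 0], [0, 0, 0, 0, 0], [0, 0, 0, 0, 0]]]'

```text
clock: 3.82
ee_pos: [511.3, 220.0, 6.2]
tool_rot: [3.138, 0.001, 2.869]
ft_force: [0.7, -0.1, -0.1]
width: 0.998
```

Run:
```python
from h import *
c=cap('wrist','w2.png'); print(c['eye'],proj(c,(512.5,220,40)));s=arm.sense();print(s['ee_pos'],s['joint_velocities'])
```

```text
[441.7195776  239.46806925 148.19203556] [318.71882767 294.78966009]
[511.29420572 219.9641578    6.31878778] [-1.42381190e-03 -8.36330003e-03  3.34580854e-05 -1.30098994e-03
  2.01306434e-03 -7.70853749e-04]
```

View pics/w2.png

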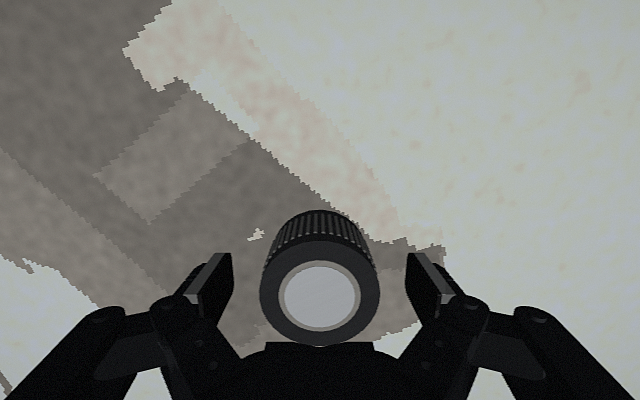

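The collar is centred between the pads, with its glass at (319,296). I'll close the gripper.

Emit:
drive_tool --targets '[[[0, 0, 0, 0.003, 0], [1, 0, 0, 0, 0], [1, 0, 0, 0, 0], [1, 0, 0, 0, 0], [1, 0, 0, 0, 0], [1, 0, 0, 0, 0], [1, 0, 0, 0, 0], [1, 0, 0, 0, 0]]]'

```text
clock: 4.88
ee_pos: [511.8, 220.2, 4.0]
tool_rot: [3.137, 0.002, 2.869]
ft_force: [0.2, -0.4, 1.2]
width: 0.596
```

Emit:
drive_tool --targets '[[[1, 0, 0, 0, 0], [1, 0, 0, -0.02, 0], [1, 0, 0, -0.04, 0], [1, 0, 0, -0.04, 0], [1, 0, 0, 0, 0], [1, 0, 0, 0, 0]]]'

```text
clock: 5.62
ee_pos: [510.1, 219.2, 104.6]
tool_rot: [3.139, -0.001, 2.869]
ft_force: [0.5, 0.2, -1.6]
width: 0.597
```

Emit:
drive_tool --targets '[[[1, -0.0173, -0.0434, -0.003, 0], [1, -0.0173, -0.0434, -0.003, 0], [1, -0.0173, -0.0434, -0.003, 0], [1, -0.0173, -0.0434, -0.003, 0], [1, -0.0173, -0.0434, -0.003, 0], [1, -0.0173, -0.0434, -0.003, 0], [1, -0.0173, -0.0434, -0.003, 0], [1, -0.0173, -0.0434, -0.003, 0], [1, -0.0173, -0.0434, -0.003, 0], [1, 0, 0, 0, 0], [1, 0, 0, 0, 0], [1, 0, 0, 0, 0]]]'

```text
clock: 7.12
ee_pos: [547.7, -209.4, 113.1]
tool_rot: [-3.141, -0.025, 2.871]
ft_force: [0.1, -1.0, -1.3]
width: 0.594
```

Run:
```python
from h import *
import pickle
c=cap('wrist','w3.png'); print(c['eye'],proj(c,(508,-231,58)),proj(c,(508,-231,30)));s=arm.sense();print(s['ee_pos'],s['tool_rot'],s['joints'],s['joint_velocities'])
pickle.dump(c,open('c3.pkl','wb'))
```

```text
[ 481.75138015 -190.50244943  256.81694765] [272.35409659 177.27601478] [277.87080842 170.8255563 ]
[ 547.63310619 -209.18976496  113.0745011 ] [-3.14106625 -0.02495222  2.87161504] [-0.36574161  0.44151015  1.79686456 -0.00363509  0.92800874 -1.66435184] [ 0.00322493 -0.00684418 -0.0034876  -0.00071877  0.0030308  -0.00085585]
```

View pics/w3.png

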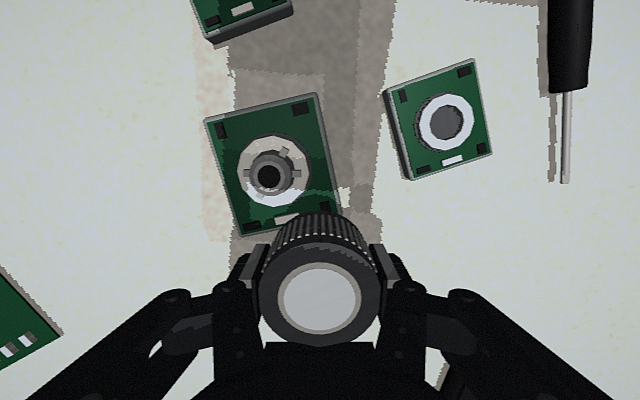

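The spigot's dark top is at about (268,177), the seat ring at about (274,171), and the pins are visible. The collar is level in the grip with its glass at (319,297). I'll refine both by masks.

Run:
```python
from h import *
import pickle
c=pickle.load(open('c3.pkl','rb'));g=cv2.cvtColor(c['pixels'],cv2.COLOR_BGR2GRAY)
def blob(mask,seed):
    n,l,s,ce=cv2.connectedComponentsWithStats(mask.astype(np.uint8)); k=l[seed[1],seed[0]]
    m=(l==k).astype(np.uint8); ct=max(cv2.findContours(m,0,2)[0],key=cv2.contourArea)
    return s[k],cv2.fitEllipse(ct)
e1=blob(g<70,(268,177)); print('top',e1)
lo=cv2.inRange(g,0,0)
hsv=cv2.cvtColor(c['pixels'],cv2.COLOR_BGR2HSV)
m=((hsv[...,1]<90)&(g>75)); m[:130]=0;m[212:]=0;m[:,:225]=0;m[:,316:]=0
e2=blob(m,(246,180)); print('ring',e2)
e3=blob(g>120,(319,297)); print('glass',e3)
for n,e,z in(('top',e1,58),('ring',e2,40),('glass',e3,149)): print(n,onplane(c,e[1][0],z), 'ring@z' )
```

```text
top (array([258, 165,  23,  23, 419], dtype=int32), ((268.5924987792969, 176.30503845214844), (22.01453971862793, 22.819883346557617), 143.54141235351562))
ring (array([ 237,  135,   72,   72, 3159], dtype=int32), ((272.6548767089844, 170.94613647460938), (68.25645446777344, 72.00576782226562), 130.7476806640625))
glass (array([ 278,  263,   83,   71, 4572], dtype=int32), ((318.99127197265625, 297.86871337890625), (70.60585021972656, 81.29383087158203), 89.41947937011719))
top [ 506.66804834 -233.27913208   58.        ] ring@z
ring [ 505.89126273 -232.98368933   40.        ] ring@z
glass [ 549.8131766  -209.37117702  149.        ] ring@z
```

Emit:
drive_tool --targets '[[[1, 0.0115, -0.0115, 0, 0], [1, 0.0115, -0.0115, 0, 0], [1, 0.0115, -0.0115, 0, 0], [1, 0, 0, 0.01, 0], [1, 0, 0, 0.01, 0], [1, 0, 0, 0, 0], [1, 0, 0, 0, 0]]]'

```text
clock: 8.05
ee_pos: [501.2, -233.3, 92.4]
tool_rot: [-3.141, -0.026, 2.873]
ft_force: [-1.2, 0.3, -1.9]
width: 0.594
```

Emit:
drive_tool --targets '[[[1, -0.004, 0.0013, 0, 0], [1, 0, 0, 0.01, 0], [1, 0, 0, 0.01, 0], [1, 0, 0, 0, 0], [1, 0, 0, 0, 0]]]'

```text
clock: 8.68
ee_pos: [505.7, -232.6, 70.7]
tool_rot: [-3.141, -0.025, 2.874]
ft_force: [-0.2, -0.6, -0.9]
width: 0.595
```

Emit:
drive_tool --targets '[[[1, 0, 0, 0.005, 0], [1, 0, 0, 0.005, 0], [1, 0, 0, 0.004, 0], [1, 0, 0, 0, 0], [1, 0, 0, 0, 0]]]'

```text
clock: 9.3
ee_pos: [505.5, -232.6, 56.0]
tool_rot: [-3.141, -0.025, 2.874]
ft_force: [0.6, -0.8, -1.1]
width: 0.596
```

Emit:
drive_tool --targets '[[[1, 0, 0, 0.003, 0], [1, 0, 0, 0.003, 0], [1, 0, 0, 0.002, 0], [1, 0, 0, 0.001, 0], [1, 0, 0, 0, 0]]]'

```text
clock: 9.93
ee_pos: [505.7, -232.7, 50.4]
tool_rot: [-3.141, -0.024, 2.874]
ft_force: [-0.7, -0.7, -1.2]
width: 0.596
```

Emit:
drive_tool --targets '[[[1, 0, 0, 0.002, 0], [1, 0, 0, 0.002, 0], [1, 0, 0, 0, 0]]]'

```text
clock: 10.3
ee_pos: [505.8, -232.8, 50.3]
tool_rot: [-3.141, -0.023, 2.874]
ft_force: [-0.6, -0.2, 0.6]
width: 0.597
```

Emit:
drive_tool --targets '[[[1, 0, 0, 0.002, 0.1], [1, 0, 0, 0.002, 0.1], [1, 0, 0, 0.002, 0.1], [1, 0, 0, 0.002, 0.1]]]'

```text
clock: 10.8
ee_pos: [505.8, -234.2, 47.3]
tool_rot: [-3.13, -0.019, 2.465]
ft_force: [-2.6, 1.8, -0.7]
width: 0.598
```

Emit:
drive_tool --targets '[[[1, 0, 0, 0.002, 0], [1, 0, 0, 0.002, 0], [1, 0, 0, 0.002, 0], [1, 0, 0, 0, 0]]]'

```text
clock: 11.3
ee_pos: [505.5, -234.0, 41.3]
tool_rot: [-3.13, -0.02, 2.471]
ft_force: [-2.4, 1.8, 7.2]
width: 0.598
```

Emit:
drive_tool --targets '[[[1, 0, 0, 0.003, 0], [1, 0, 0, 0.003, 0], [1, 0, 0, 0.003, 0]]]'

```text
clock: 11.68
ee_pos: [505.5, -234.0, 39.8]
tool_rot: [-3.13, -0.021, 2.476]
ft_force: [-15.0, 7.2, 46.9]
width: 0.593
```

Run:
```python
from h import *
c=cap('scene'); d=cap('side');s=arm.sense();print(s['ee_pos'],s['ft_force'],s['tool_rot'],s['width'])
a=cv2.resize(c['pixels'][180:270,140:260],None,fx=4,fy=4,interpolation=2)
b=cv2.resize(d['pixels'][260:350,285:365],None,fx=4,fy=4,interpolation=2)
cv2.imwrite('pics/home.png',np.hstack([a,b]))
```

```text
[ 505.53211782 -234.01810274   39.78839032] [-14.62332565   7.1679782   45.3272157 ] [-3.13032585 -0.02051459  2.47582002] 0.5928266046625589
```

View pics/home.png

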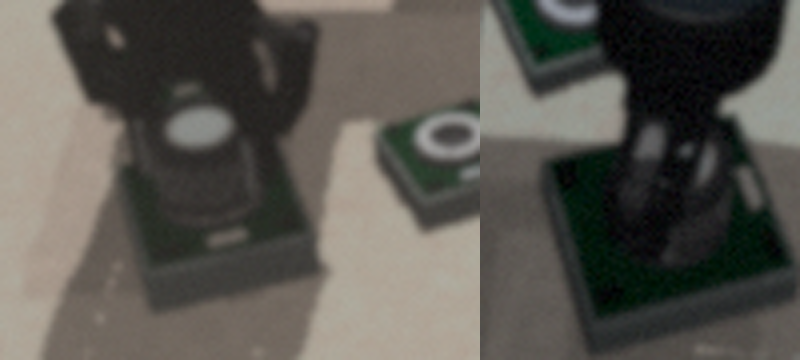

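Emit:
drive_tool --targets '[[[1, 0, 0, 0.002, 0], [1, 0, 0, 0.002, 0]]]'

```text
clock: 12.02
ee_pos: [505.6, -234.0, 40.0]
tool_rot: [-3.131, -0.02, 2.479]
ft_force: [-9.5, 4.6, 26.9]
width: 0.595
```

Run:
```python
from h import *
c=cap('scene');w=cap('wrist');s=arm.sense();print(s['ee_pos'],s['ft_force'],s['tool_rot'])
for z in (76,80,86): print(z,proj(c,(506,-233.5,z)))
g=cv2.cvtColor(c['pixels'],cv2.COLOR_BGR2GRAY)[200:225,178:202]
m=(g>110).astype(np.uint8);n,l,st,ce=cv2.connectedComponentsWithStats(m);print([(st[i].tolist(),(ce[i]+[178,200]).round(1)) for i in range(1,n) if st[i][4]>15])
gw=cv2.cvtColor(w['pixels'],cv2.COLOR_BGR2GRAY);n,l,st,ce=cv2.connectedComponentsWithStats((gw>120).astype(np.uint8));k=l[297,319];print('glass wrist',st[k],ce[k])
```

```text
[ 505.57940954 -234.00321844   39.95428515] [-10.13055017   4.23080035  29.40066533] [-3.13098244 -0.02001602  2.47863838]
76 [189.93405298 211.43308686]
80 [189.68364422 209.86594763]
86 [189.30601916 207.50264763]
[([5, 7, 14, 9, 100], array([189.4, 211.3]))]
glass wrist [ 278  262   83   72 4727] [318.87010789 297.76137085]
```

Run:
```python
from h import *
print(arm.close_job()); s=arm.sense();print(s['clock'],s['ee_pos'],s['ft_force'])
```

```text
the job is handed in; nothing more can be done
None
the job is handed in; nothing more can be done
```

I handed the job in with the collar gripped and pressed fully home over the spigot of the largest test head; no verdict was reported. It came to rest on the pins, then dropped over them after about 0.4 rad of turning, and I pushed it down to the seat's stop.

**Last checks, at about 12 s on the clock:**
- **Depth:** the tool went down 10.3 mm from resting on the pins to the stop; 10 mm was expected. The scene camera has the glass at row 211.3, and 211.4 is predicted for the home height.
- **Grip:** the glass has not moved in the wrist view, so the collar did not slip in the fingers.
- **Push and tilt:** the push was steady at about 27–29 N with a tool tilt of about 0.02 rad. The sideways load is about 11 N, because the tool sits about 1 mm off the axis.

**What didn't go cleanly:**
- The push briefly reached about 47 N through the grip before I eased it. That is above the 40 N limit set for the arm and gripper body, but only the fingers were pressing the collar.
- I did not measure the bystanders again. The arm's path stayed clear of them.
- Early moves overshot by up to 18 mm and were corrected before the grasp.

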